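# Stack the stoneware snack jars on their coaster

## Task

The tasting is over: build the stoneware jars back into one tower on the square slate coaster. Set the large jar in the middle of the coaster, seat the foot of the medium jar in the mouth of the large one, the small jar in the medium one, and close the small jar with its oak lid, everything upright and fully seated; leave the cork, the foil cutter, the wine glass and the rest of the counter as they are.

Things in the scene. Friction and masses are not known exactly. Their poses are not given: they have to be found in the camera images.
- slate_coaster: square dark slate coaster, 84 x 84 x 8 mm, fixed flat on the counter, with a thin grey circle on it. Origin: centre of its underside, so its flat top is 8 mm above the origin; x and y along its edges, z up
- large_jar: the large of three white stoneware jars with brown lines: round, upright, 64 mm across, 58 mm high, open on top, loose, 300 g. Round foot 54 mm across, 6 mm high; above it the straight 64 mm body up to the rim. Mouth 48 mm across, wall 8 mm, inner floor at 12 mm. Origin: centre of the underside; z up. The medium jar's foot drops into its mouth until its body rests on the rim
- medium_jar: the medium of three white stoneware jars with brown lines: round, upright, 56 mm across, 46 mm high, open on top, loose, 220 g. Round foot 42 mm across, 6 mm high; above it the straight 56 mm body up to the rim. Mouth 40 mm across, wall 8 mm, inner floor at 12 mm. Origin: centre of the underside; z up. Seated on the large jar its origin is 52 mm above that jar's; 3 mm play all round
- small_jar: the small of three white stoneware jars with brown lines: round, upright, 48 mm across, 44 mm high, open on top, loose, 160 g. Round foot 34 mm across, 6 mm high; above it the straight 48 mm body up to the rim. Mouth 32 mm across, wall 8 mm, inner floor at 12 mm. Origin: centre of the underside; z up. Seated on the medium jar its origin is 40 mm above that jar's; 3 mm play all round
- oak_lid: lid of the small jar, standing plug down: cork plug 26 mm across, 0 to 6 mm high; oak disc 45 mm across, 6 to 13 mm; upright oak knob 18 mm across, 13 to 40 mm, to take it by. Loose, 60 g. Origin: centre of the plug's underside; z up. Seated on the small jar its origin is 38 mm above that jar's; 3 mm play all round
- wine_cork: bystander: an upright wine cork, 24 mm across and 44 mm high, loose. Origin: centre of its underside, z up
- foil_cutter: bystander: a black U-shaped foil cutter lying flat, 43 x 48 mm and 16 mm high, loose. Origin: centre of its underside, z up
- tasting_glass: bystander: an empty stemmed wine glass standing at the left of the counter, 65 mm across and 155 mm high, loose. Origin: centre of its foot's underside, z up
There are look-alikes about, which are no part of the job. What is shaped like the medium_jar but blue or red is not meant.

How it is judged:
At the end, for the whole second after the job is handed in: The large jar stands on the coaster within 13 mm of its centre; the medium jar is seated in the large one, the small one in the medium one and the lid in the small one (each within 8 mm sideways and 3 mm of its seated height, tilted less than 0.08 rad); all at rest (horizontal distance between large_jar and slate_coaster below 0.013 m and z of large_jar in the frame of slate_coaster between 0.005 and 0.011 m and angle between each of large_jar, medium_jar, small_jar, oak_lid's own z axis and vertical below 0.08 rad and linear speed of each of large_jar, medium_jar, small_jar, oak_lid below 0.02 m/s and horizontal distance between medium_jar and large_jar below 0.008 m and z of medium_jar in the frame of large_jar between 0.049 and 0.055 m and horizontal distance between small_jar and medium_jar below 0.008 m and z of small_jar in the frame of medium_jar between 0.037 and 0.043 m and horizontal distance between oak_lid and small_jar below 0.008 m and z of oak_lid in the frame of small_jar between 0.035 and 0.041 m); the robot touches nothing.
It fails at once if the loose wine cork is knocked over or shifted more than 30 mm (distance of wine_cork from where it was at the start of the episode above 0.03 m or angle between wine_cork's own z axis and vertical above 0.5 rad).
It fails at once if the foil cutter is knocked over or shifted more than 30 mm (distance of foil_cutter from where it was at the start of the episode above 0.03 m or angle between foil_cutter's own z axis and vertical above 0.5 rad).
It fails at once if the tasting glass is knocked over or shifted more than 30 mm (distance of tasting_glass from where it was at the start of the episode above 0.03 m or angle between tasting_glass's own z axis and vertical above 0.5 rad).
It also fails if it takes over 109 s, if anything falls off the work surface, if the arm or the gripper's body presses on something with over 40 N, if the wrist force passes 120 N, or if a joint passes its speed limit or range.

## Robot

A 7-joint arm with a two-finger parallel gripper is mounted at the origin on the work surface; the furniture and walls round the work are solid. World frame = base frame: x ahead of the robot, y to its left, z up, the work surface at z = 0. Lengths are in m, angles in rad, forces in N, time in s.
With the tool pointing down it reaches from about 0.425 to 1.025 m from the base axis. Payload 3.6 kg.
Tool frame: the origin (TCP) lies midway between the tips of the shut fingers; the grasp point (between the pads) lies ctrl.grip_depth behind it (ctrl.grip_depth is the distance from the TCP to the grasp point, in m); z points along the fingers, y is the direction in which the jaws open and shut (so a half turn about z gives the same grasp; the last joint's range is limited). The gripper opens to 85 mm and grips with 20 to 120 N. Pads are 22 mm wide; open, the fingers measure 114 mm over their backs; the gripper's body (76 mm by 85 mm) begins 54 mm behind the grasp point. The pads swing forward as they close: fully open they stand 13 mm farther back than shut.
Start: joints at [-1.302, 0.591, 0.048, 1.609, -0.033, 0.943, -0.034], TCP at [0.257, 0.678, 0.231] pointing down, gripper open.
Joint ranges: [-2.69, 2.69], [-0.47, 2.24], [-1.27, 1.36], [0.19, 2.51], [-1.53, 4.68], [0.08, 2.07], [-3.09, 3.09]. Speed limits (rad/s): [2.57, 2.57, 3.14, 3.14, 3.14, 3.14, 3.14].

## Interface

Orientations are given as a unit quaternion [w, x, y, z].
In Python, from workcell import ctrl gives the robot as it stands.
- The arm moves only by the tool send_rows, never from a script. Its argument "commands" is a list of rows, each a list of 7 numbers: the shift along the tool's x, y, z in mm, then the turn, a rotation vector about the tool's x, y, z in rad, then the closure, from -1 (fully open) to 1 (shut). A call has 1 to 8 rows; each row is the pose to reach, as a shift and turn from the pose commanded when the call began, along the tool's axes at that moment; what a row does not reach only later rows make up. A row lasts 1/8 s, in which the tool goes at most 62.5 mm and 10.7 degrees, less where a joint would pass 70% of its speed; a pose out of reach is approached as far as the arm can. A call with a gripper value outside its range is refused whole. The fingers move at their own pace and stop on an object; "grip_force" is the grip in N (left out, the last holds). Time passes only in rows, so rows that repeat a pose let the fingers close. It gives the time, the measured TCP pose, the force and the opening at its end, in the units of the state.
- ctrl.state(): the state, without advancing time (a new reading comes with each control period).
- ctrl.snapshot(name): name is "scene" or "top"; returns a dict with "frame" (384x512x3 uint8, blue, green, red), "range_z" (384x512 float32, m along the optical axis (not along the pixel's ray), 0 where there is no reading), "fov_y" (degrees; the focal length in pixels is half the picture's height over the tangent of half this angle, whatever the lens; pixels are square), "cx", "cy" (the principal point, pixels), "T" (4x4, takes a point from camera to world coordinates). Camera axes: x right, y down, z forward; pixel columns grow to the right and rows downward; lengths in m; the calibration is good to about 2 mm. A picture is of the moment at which its call begins.
- ctrl.finish_job(): hands the job in, once; it reports no verdict.
The state is a dict: "clock": time; "joint_pos": joint angles; "dq": joint speeds; "joint_torque": joint torques, N m; "eef_pos": TCP position; "ee_rot": TCP orientation; "force": force on the tool from outside, world axes, zero at the start; "wrist_torque": the same for the moment, N m; "finger_gap": opening from 0.0 (shut) to 1.0 (fully open).
Only numpy, scipy, OpenCV 4.12 (cv2) and the standard library are available. Lean on these libraries where they do the work, as an engineer would, in place of code of your own. Each camera call takes 0.05 s, during which the arm holds its last target.

## Working session

There is one attempt and no reset: what is moved stays moved. The work goes in short steps, Python scripts to look and compute and a tool call to move; the robot and the scene stay as the last step left them, time stands still between calls to the robot, and variables do not carry over. Pictures are saved under pics/ and viewed, and the job is handed in when it is done.

Besides the shell and the picture viewer there is one more tool, called in YAML: its name, and indented under it one key for each argument. send_rows: Moves the arm, as the interface text tells. Its arguments: {"type":"object","properties":{"commands":{"type":"array","items":{"type":"array","items":{"type":"number"}}},"grip_force":{"type":"number"}},"required":["commands"]}

```bash
ls; mkdir -p pics; python3 - <<'E'
from workcell import ctrl
import cv2,numpy as np
s=ctrl.state();print(s,ctrl.grip_depth)
for n in("scene","top"):
    d=ctrl.snapshot(n);np.savez(f"{n}0.npz",**d);cv2.imwrite(f"pics/{n}0.png",d["frame"]);print(n,d["fov_y"],d["cx"],d["cy"],d["T"].round(3).tolist())
E
```

```text
pics
{'clock': 0.0, 'joint_pos': array([-1.30150805,  0.59211855,  0.04828481,  1.60986023, -0.03330141,
        0.94269557, -0.03373011]), 'dq': array([-0.00171309, -0.00078728, -0.00073821, -0.00193223,  0.00113874,
       -0.00031703,  0.00074355]), 'joint_torque': array([-2.03806985e-04, -5.48684263e+01,  1.54660027e+00, -1.98130757e+01,
        9.40044323e-03,  8.67610535e-03,  1.36061743e-05]), 'eef_pos': array([0.25697503, 0.67702458, 0.23012677]), 'ee_rot': array([-1.46584011e-04,  1.80370868e-01,  9.83598014e-01, -1.12913929e-03]), 'force': array([-0.45019791,  0.29712015, -0.22353751]), 'wrist_torque': array([-0.00119272,  0.02632511,  0.00110207]), 'finger_gap': 0.9988589388906872} 0.0187
scene 44.367377166019025 256.34714184224083 196.1521533297416 [[0.855, -0.34, 0.391, 0.09], [-0.518, -0.557, 0.65, -0.681], [-0.003, -0.758, -0.652, 0.751], [0.0, 0.0, 0.0, 1.0]]
top 57.39727791663463 255.8705060422708 192.676005974535 [[0.007, -0.989, 0.145, 0.395], [-1.0, -0.01, -0.023, 0.038], [0.024, -0.145, -0.989, 0.879], [0.0, 0.0, 0.0, 1.0]]
```

View pics/scene0.png

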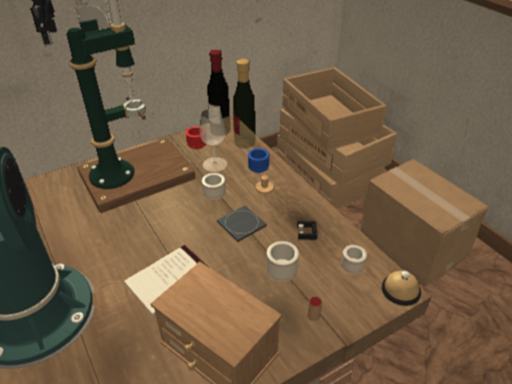

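View pics/top0.png

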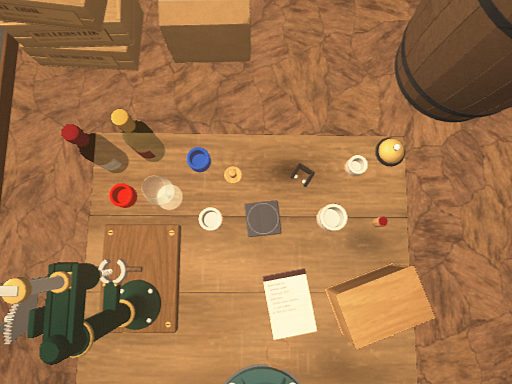

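The top view shows the coaster at (263,218), white jars at (332,217), (209,218) and (356,165), the lid at (233,175), the cork at (381,221), the cutter at (302,175) and the glass at (165,193). The look-alikes are blue at (198,159) and red at (122,195). Next I measure.

```bash
cat > h.py <<'E'
import numpy as np,cv2
def K(d): 
    f=d["frame"].shape[0]/2/np.tan(np.radians(float(d["fov_y"]))/2); return f,float(d["cx"]),float(d["cy"])
def cloud(d):
    f,cx,cy=K(d);z=d["range_z"];v,u=np.mgrid[:z.shape[0],:z.shape[1]]
    P=np.stack([(u-cx)/f*z,(v-cy)/f*z,z],-1);T=d["T"];W=P@T[:3,:3].T+T[:3,3];W[z<=0]=np.nan;return W
def proj(d,p):
    f,cx,cy=K(d);T=d["T"];q=T[:3,:3].T@(np.array(p)-T[:3,3]);return q[0]/q[2]*f+cx,q[1]/q[2]*f+cy
def ray(d,u,v,h):
    f,cx,cy=K(d);T=d["T"];r=T[:3,:3]@np.array([(u-cx)/f,(v-cy)/f,1]);return T[:3,3]+r*(h-T[2,3])/r[2]
E
python3 - <<'E'
from h import *
t=dict(np.load("top0.npz"));s=dict(np.load("scene0.npz"))
print(proj(t,[.257,.678,.23]),proj(s,[.257,.678,.23]),proj(t,[0,0,0]),proj(s,[0,0,0]))
W=cloud(t)
for n,u,v in[("J1",332,217),("J2",209,218),("J3",356,165),("lid",233,175),("cork",381,221),("cut",302,175),("coaster",263,218),("glass",160,190),("blue",198,159),("red",122,195),("bell",390,152)]:
    r=20;w=W[v-r:v+r,u-r:u+r].reshape(-1,3);f=t["frame"][v-r:v+r,u-r:u+r].reshape(-1,3)
    k=(w[:,2]>(.005 if n=="coaster" else .012));p=w[k]
    hi=p[:,2]>np.nanpercentile(p[:,2],95)-.006
    q=p[hi];uv=np.array([proj(t,x) for x in q],np.float32);c,rad=cv2.minEnclosingCircle((q[:,:2]*1000).astype(np.float32))
    print(n,k.sum(),"ctr",np.round(c,1),"dia",round(2*rad,1),"zmax",np.nanpercentile(p[:,2],[50,95]).round(4),"mean",p.mean(0).round(3))
print("table z",np.nanmedian(W[235:245,300:320,2]),np.nanmedian(W[240:250,130:150,2]))
for n,im,b in(("jars",t["frame"],(130,130,400,240)),("jarsS",s["frame"],(180,120,380,330))):
    cv2.imwrite(f"pics/{n}.png",cv2.resize(im[b[1]:b[3],b[0]:b[2]],None,fx=2.8,fy=2.8,interpolation=cv2.INTER_CUBIC))
E
```

```text
(np.float64(-123.0653625199979), np.float64(322.0620351865967)) (np.float64(52.004090033013085), np.float64(43.29039322887232)) (np.float64(262.0384254080581), np.float64(416.3942389171813)) (np.float64(32.308613209651526), np.float64(312.1539834917779))
J1 569 ctr [ 460.3 -163.1] dia 64.1 zmax [0.0491 0.0596] mean [ 0.461 -0.163  0.041]
J2 392 ctr [454.6 127.8] dia 56.3 zmax [0.0443 0.0486] mean [0.455 0.128 0.034]
J3 331 ctr [ 591.4 -229.5] dia 47.6 zmax [0.0407 0.0461] mean [ 0.591 -0.228  0.034]
lid 198 ctr [568.3  77.3] dia 17.4 zmax [0.0141 0.0421] mean [0.567 0.077 0.02 ]
cork 121 ctr [ 452.4 -284.7] dia 24.2 zmax [0.043  0.0466] mean [ 0.452 -0.281  0.038]
cut 165 ctr [570.4 -97.5] dia 61.4 zmax [0.0157 0.0183] mean [ 0.573 -0.099  0.016]
coaster 1105 ctr [459.7   2.1] dia 113.7 zmax [0.0086 0.0109] mean [0.459 0.002 0.009]
glass 780 ctr [510.9 234.9] dia 51.2 zmax [0.1121 0.1546] mean [0.512 0.237 0.111]
blue 416 ctr [601.9 161.8] dia 56.1 zmax [0.0422 0.048 ] mean [0.601 0.162 0.034]
red 481 ctr [510.5 313.9] dia 109.5 zmax [0.0401 0.0481] mean [0.51  0.341 0.034]
bell 503 ctr [ 634.3 -325.5] dia 14.6 zmax [0.0334 0.0511] mean [ 0.63  -0.32   0.032]
table z -0.0005001622907195857 0.02841812769481683
```

View pics/jars.png

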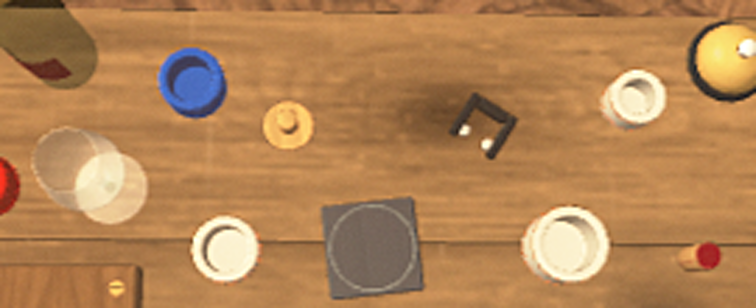

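View pics/jarsS.png

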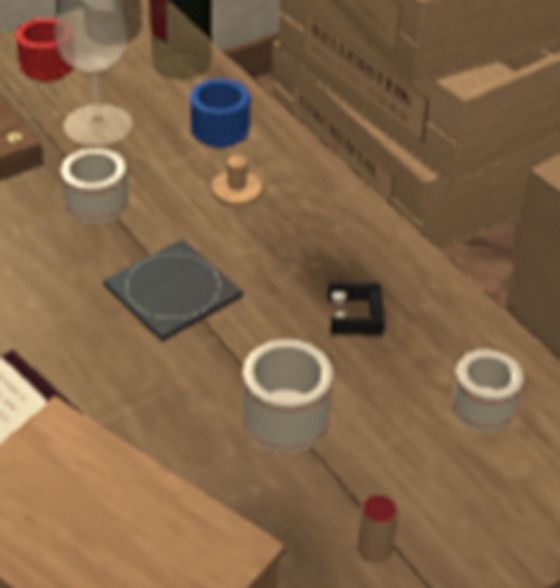

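Sizes and heights agree: large jar at J1 (dia 64, z .058), medium at J2 (56), small at J3 (48); blue and red are rejected by colour. The tall corkscrew stand lies near the first path, so I measure obstacles and refine the positions with the second view.

```bash
python3 - <<'E'
from h import *
t=dict(np.load("top0.npz"));s=dict(np.load("scene0.npz"))
Wt=cloud(t).reshape(-1,3);Ws=cloud(s).reshape(-1,3)
for n,W in(("top",Wt),("scene",Ws)):
  print(n)
  for z0,z1 in((.05,.1),(.1,.15),(.15,.2),(.2,.3),(.3,.4),(.4,.5),(.5,.7)):
    k=(W[:,2]>z0)&(W[:,2]<z1)&(W[:,1]>.12)&(W[:,0]<.8)&(W[:,0]>-.1)&(W[:,1]<.9)
    if k.any():
        g=np.unique((W[k,:2]//.05*5).astype(int),axis=0,return_counts=True);print(z0,[(tuple(map(int,a)),int(b)) for a,b in zip(*g) if b>4])
for n,c,z in[("L",(.46,-.163),.058),("M",(.4546,.128),.046),("S",(.5914,-.2295),.044),("cork",(.4524,-.2847),.044),("coaster",(.46,.002),.008),("lid",(.568,.077),.04),("liddisc",(.568,.077),.013)]:
  for m,W in(("t",Wt),("s",Ws)):
    k=(abs(W[:,0]-c[0])<.06)&(abs(W[:,1]-c[1])<.06)&(abs(W[:,2]-z)<.0045)
    p=(W[k,:2]*1000).astype(np.float32)
    if n=="coaster": r=cv2.minAreaRect(p);print(n,m,k.sum(),np.round(r[0],1),np.round(r[1],1),r[2])
    elif len(p)>5: q=cv2.minEnclosingCircle(p);print(n,m,k.sum(),np.round(q[0],1),round(2*q[1],1))
E
```

```text
top
0.05 [((20, 25), 189), ((25, 25), 386), ((25, 30), 82), ((45, 20), 6), ((45, 25), 5), ((50, 20), 136), ((50, 25), 159), ((55, 25), 29), ((55, 30), 95), ((55, 35), 91), ((60, 25), 170), ((60, 30), 49)]
0.1 [((20, 25), 64), ((25, 25), 187), ((45, 20), 158), ((45, 25), 7), ((50, 20), 150), ((50, 25), 79), ((55, 25), 18), ((55, 30), 121), ((55, 35), 137), ((60, 25), 266), ((60, 30), 78), ((60, 35), 14), ((65, 25), 6)]
0.15 [((20, 25), 27), ((25, 25), 194), ((30, 20), 28), ((30, 25), 113), ((30, 30), 19), ((35, 20), 13), ((35, 25), 45), ((35, 30), 30), ((45, 20), 33), ((50, 20), 31), ((50, 25), 12), ((55, 30), 37), ((55, 35), 286), ((60, 25), 394), ((60, 30), 36), ((60, 35), 98), ((65, 25), 5)]
0.2 [((20, 25), 71), ((25, 25), 673), ((25, 30), 33), ((30, 25), 309), ((30, 30), 80), ((35, 25), 40), ((35, 30), 41), ((55, 35), 262), ((60, 25), 380), ((60, 35), 150)]
0.3 [((20, 25), 330), ((20, 30), 10), ((25, 25), 1633), ((25, 30), 646), ((30, 25), 1275), ((30, 30), 546), ((35, 25), 521), ((35, 30), 116)]
0.4 [((25, 30), 461), ((30, 25), 751), ((30, 30), 386), ((35, 25), 199), ((35, 30), 1
[... 962 characters left out ...]
5), ((20, 60), 267), ((25, 25), 898), ((25, 30), 196), ((25, 60), 95), ((25, 65), 96), ((25, 70), 26), ((30, 25), 824), ((30, 30), 274), ((35, 25), 239)]
0.4 [((25, 30), 207), ((30, 25), 157), ((30, 30), 217), ((35, 25), 15)]
L t 267 [ 460.3 -163.1] 64.1
L s 317 [ 460.6 -164.1] 66.8
M t 224 [454.6 127.8] 56.3
M s 163 [454.5 126.8] 59.9
S t 170 [ 591.4 -229.5] 47.6
S s 221 [ 591.1 -230.8] 50.2
cork t 81 [ 452.7 -284.3] 24.2
cork s 126 [ 452.6 -285.4] 25.4
coaster t 1123 [463.6   5.7] [113.3 107.1] 25.716609954833984
coaster s 959 [459.3   0.9] [84.7 85.9] 7.167845726013184
lid t 45 [584.1 101.9] 75.6
lid s 59 [588.6 101.4] 86.4
liddisc t 203 [580.   97.5] 89.9
liddisc s 162 [587.6  94.7] 98.7
```

```bash
python3 - <<'E'
from h import *
t=dict(np.load("top0.npz"));s=dict(np.load("scene0.npz"))
for d in(t,s):
    W=cloud(d).reshape(-1,3);k=(W[:,0]>.1)&(W[:,0]<.45)&(W[:,1]>.15)&(W[:,1]<.5);print(np.nanmax(W[k,2]))
    # coaster by colour
    f=d["frame"];m=((f.max(2).astype(int)-f.min(2)<25)&(f.max(2)<110)).reshape(-1)&(abs(W[:,0]-.46)<.07)&(abs(W[:,1]-.002)<.07)&(W[:,2]>.003)
    p=(W[m,:2]*1000).astype(np.float32);r=cv2.minAreaRect(p);print("coaster",np.round(r[0],1),np.round(r[1],1),r[2],p.mean(0))
    k=(np.hypot(W[:,0]-.568,W[:,1]-.077)<.03)
    for a,b in((.034,.046),(.009,.017)):
        p=(W[k&(W[:,2]>a)&(W[:,2]<b),:2]*1000).astype(np.float32);q=cv2.minEnclosingCircle(p);print("lid",a,len(p),q)
E
```

```text
0.4837312653711768
coaster [458.3  -0. ] [79.3 78.7] 6.9882001876831055 [442.91586  -20.518124]
lid 0.034 42 ((567.9564208984375, 77.49775695800781), 8.952510833740234)
lid 0.009 194 ((567.768310546875, 77.47127532958984), 22.243030548095703)
0.4411678290540975
coaster [458.6   0.6] [82.4 85.3] 5.717508316040039 [457.45044    -1.5776142]
lid 0.034 37 ((569.9176635742188, 75.66272735595703), 11.422760963439941)
lid 0.009 134 ((567.6015014648438, 74.95140838623047), 23.51241683959961)
```

send_rows:
  commands:
    - [0, 0, -60, 0, 0, 0, -1]
    - [0, 0, -120, 0, 0, 0, -1]
    - [0, 0, -180, 0, 0, 0, -1]
    - [0, 0, -240, 0, 0, 0, -1]
    - [0, 0, -280, 0, 0, 0, -1]
    - [0, 0, -280, 0, 0, 0, -1]

```text
clock: 0.85
eef_pos: [0.2579, 0.6789, 0.5159]
ee_rot: [0.001, 0.18, 0.984, 0.004]
force: [0.3, 0.3, -0.3]
finger_gap: 0.998
```

send_rows:
  commands:
    - [-60, -4, 0, 0, 0, 0.08, -1]
    - [-119, -10, 0, 0, 0, 0.16, -1]
    - [-178, -22, 0, 0, 0, 0.25, -1]
    - [-237, -40, 0, 0, 0, 0.34, -1]
    - [-295, -63, 0, 0, 0, 0.43, -1]
    - [-351, -91, 0, 0, 0, 0.52, -1]
    - [-405, -124, 0, 0, 0, 0.6, -1]
    - [-416, -131, 0, 0, 0, 0.61, -1]

```text
clock: 1.85
eef_pos: [0.6034, 0.4006, 0.5095]
ee_rot: [0.001, 0.472, 0.881, -0.003]
force: [-0.3, 0.1, 0.3]
finger_gap: 0.998
```

```bash
python3 - <<'E'
from workcell import ctrl
s=ctrl.state();print(s["joint_pos"].round(3),s["eef_pos"],s["ee_rot"])
E
```

```text
[-0.828  0.442  0.296  1.24  -0.121  1.481  0.04 ] [0.60339557 0.40055943 0.5094504 ] [ 0.00121977  0.47218689  0.88149393 -0.0025502 ]
```

```bash
cat > go.py <<'E'
import sys
from workcell import ctrl
import numpy as np
from scipy.spatial.transform import Rotation as R
def go(x,y,z,yaw=0):
    s=ctrl.state();q=s["ee_rot"];r=R.from_quat([q[1],q[2],q[3],q[0]])
    # target: tool y along world x rotated by yaw, z down
    c,sn=np.cos(yaw),np.sin(yaw);t=R.from_matrix(np.array([[-sn,c,0],[c,sn,0],[0,0,-1]]).T)
    print("clock",round(s["clock"],2),"pos",s["eef_pos"].round(4),"gap",round(s["finger_gap"],3),"F",s["force"].round(1))
    print("shift mm",(r.inv().apply(np.array([x,y,z])-s["eef_pos"])*1000).round(1),"turn",(r.inv()*t).as_rotvec().round(3),"j",s["joint_pos"].round(2))
if __name__=="__main__": go(*map(float,sys.argv[1:]))
E
python3 go.py .4604 -.1635 .25
```

```text
clock 1.85 pos [0.6034 0.4006 0.5095] gap 0.998 F [-0.3  0.1  0.3]
shift mm [-389.1 -430.7  262.7] turn [-0.002  0.005  0.587] j [-0.83  0.44  0.3   1.24 -0.12  1.48  0.04]
```

send_rows:
  commands:
    - [-41, -45, 0, 0, 0, 0.08, -1]
    - [-82, -90, 0, 0, 0, 0.16, -1]
    - [-123, -135, 0, 0, 0, 0.24, -1]
    - [-164, -180, 0, 0, 0, 0.32, -1]
    - [-205, -225, 0, 0, 0, 0.4, -1]
    - [-246, -270, 15, 0, 0, 0.48, -1]
    - [-285, -315, 35, 0, 0, 0.56, -1]
    - [-320, -355, 75, 0, 0, 0.587, -1]

```text
clock: 2.85
eef_pos: [0.4868, -0.0546, 0.4385]
ee_rot: [0.0, 0.703, 0.711, 0.001]
force: [1.0, -0.4, -0.9]
finger_gap: 1.001
```

```bash
python3 go.py .4604 -.1635 .12
```

```text
clock 2.85 pos [ 0.4868 -0.0546  0.4385] gap 1.001 F [ 1.  -0.4 -0.9]
shift mm [-108.9  -28.1  318.3] turn [ 0.002 -0.001  0.01 ] j [-0.51  0.09  0.58  1.87 -0.05  1.19  0.1 ]
```

send_rows:
  commands:
    - [-20, -5, 55, 0, 0, 0.01, -1]
    - [-40, -10, 110, 0, 0, 0.01, -1]
    - [-60, -15, 165, 0, 0, 0.01, -1]
    - [-80, -20, 220, 0, 0, 0.01, -1]
    - [-100, -25, 270, 0, 0, 0.01, -1]
    - [-109, -28, 318, 0, 0, 0.01, -1]
    - [-109, -28, 318, 0, 0, 0.01, -1]

```text
clock: 3.72
eef_pos: [0.457, -0.1614, 0.1179]
ee_rot: [-0.004, 0.707, 0.707, -0.002]
force: [-0.3, -0.3, -0.4]
finger_gap: 1.002
```

```bash
python3 go.py .4604 -.1635 .022
```

```text
clock 3.73 pos [ 0.457  -0.1614  0.1179] gap 1.002 F [-0.3 -0.3 -0.4]
shift mm [-2.3  4.3 95.8] turn [-0.009 -0.002 -0.   ] j [-0.07  0.52  0.42  2.24 -0.45  0.48  0.71]
```

send_rows:
  commands:
    - [-2, 4, 30, -0.009, 0, 0, -1]
    - [-2, 4, 60, -0.009, 0, 0, -1]
    - [-2, 4, 90, -0.009, 0, 0, -1]
    - [-2, 4, 104, -0.009, 0, 0, -1]
    - [-2, 4, 104, -0.009, 0, 0, -1]

```text
clock: 4.35
eef_pos: [0.4652, -0.1639, 0.0175]
ee_rot: [0.003, 0.706, 0.708, 0.004]
force: [-0.4, 0.5, -0.4]
finger_gap: 0.998
```

```bash
python3 - <<'E'
from h import *
from workcell import ctrl
from go import go
go(.4604,-.1635,.014)
d=ctrl.snapshot("scene");cv2.imwrite("pics/s1.png",cv2.resize(d["frame"][150:330,200:420],None,fx=3,fy=3,interpolation=cv2.INTER_CUBIC))
E
```

```text
clock 4.35 pos [ 0.4652 -0.1639  0.0175] gap 0.998 F [-0.4  0.5 -0.4]
shift mm [ 0.4 -4.8  3.4] turn [ 0.009 -0.     0.002] j [ 0.1   0.69  0.2   2.26 -0.6   0.23  0.84]
```

View pics/s1.png

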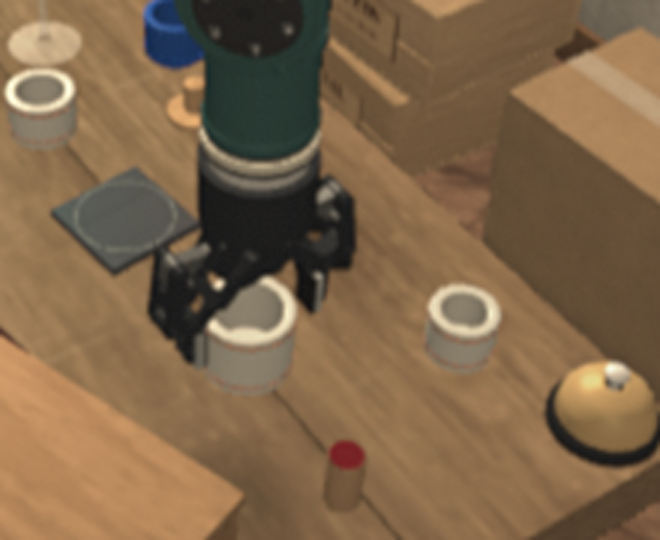

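The gripper straddles the large jar, with the cork clear. I close and read the settled pose.

send_rows:
  commands:
    - [0, -4, 0, 0, 0, 0, -1]
    - [0, -4, 0, 0, 0, 0, -1]

```text
clock: 4.65
eef_pos: [0.4605, -0.1645, 0.0178]
ee_rot: [0.004, 0.707, 0.707, 0.003]
force: [0.5, 0.1, -0.7]
finger_gap: 1.003
```

```bash
python3 go.py .4604 -.1635 .014
```

```text
clock 4.65 pos [ 0.4605 -0.1645  0.0178] gap 1.003 F [ 0.5  0.1 -0.7]
shift mm [ 1.  -0.1  3.8] turn [0.01  0.    0.001] j [ 0.11  0.69  0.19  2.27 -0.6   0.22  0.85]
```

send_rows:
  commands:
    - [0, 0, 2, 0.01, 0, 0, -1]
    - [0, 0, 2, 0.01, 0, 0, 1]
    - [0, 0, 2, 0.01, 0, 0, 1]
    - [0, 0, 2, 0.01, 0, 0, 1]
    - [0, 0, 2, 0.01, 0, 0, 1]
    - [0, 0, 2, 0.01, 0, 0, 1]
    - [0, 0, 2, 0.01, 0, 0, 1]
    - [0, 0, 2, 0.01, 0, 0, 1]
  grip_force: 50

```text
clock: 5.65
eef_pos: [0.4609, -0.1644, 0.0154]
ee_rot: [-0.0, 0.707, 0.707, -0.0]
force: [0.0, 1.0, 5.9]
finger_gap: 0.751
```

```bash
python3 go.py .459 .001 .1
```

```text
clock 5.65 pos [ 0.4609 -0.1644  0.0154] gap 0.751 F [0.  1.  5.9]
shift mm [165.4  -1.8 -84.5] turn [-0.    -0.     0.001] j [ 0.1   0.7   0.2   2.26 -0.6   0.23  0.84]
```

send_rows:
  commands:
    - [0, 0, -30, 0, 0, 0, 1]
    - [0, 0, -60, 0, 0, 0, 1]
    - [40, 0, -60, 0, 0, 0, 1]
    - [80, -1, -60, 0, 0, 0, 1]
    - [120, -2, -60, 0, 0, 0, 1]
    - [150, -2, -60, 0, 0, 0, 1]
    - [165, -2, -60, 0, 0, 0, 1]
    - [165, -2, -60, 0, 0, 0, 1]

```text
clock: 6.65
eef_pos: [0.4584, 0.0012, 0.0747]
ee_rot: [-0.0, 0.706, 0.708, -0.001]
force: [0.1, 0.1, -4.5]
finger_gap: 0.745
```

send_rows:
  commands:
    - [0, 0, 0, 0, 0, 0, 1]
    - [0, 0, 0, 0, 0, 0, 1]

```text
clock: 6.9
eef_pos: [0.4586, -0.001, 0.0751]
ee_rot: [0.0, 0.708, 0.707, -0.001]
force: [-0.1, -1.0, -3.6]
finger_gap: 0.747
```

```bash
python3 - <<'E'
from h import *
from workcell import ctrl
from go import go
go(.459,.001,.0234)
d=ctrl.snapshot("scene");cv2.imwrite("pics/s2.png",cv2.resize(d["frame"][120:330,150:400],None,fx=2.8,fy=2.8,interpolation=cv2.INTER_CUBIC))
E
```

```text
clock 6.9 pos [ 0.4586 -0.001   0.0751] gap 0.747 F [-0.1 -1.  -3.6]
shift mm [ 2.1  0.5 51.7] turn [-0.001  0.001 -0.002] j [-0.36  0.58  0.36  2.32 -0.62  0.34  0.53]
```

View pics/s2.png

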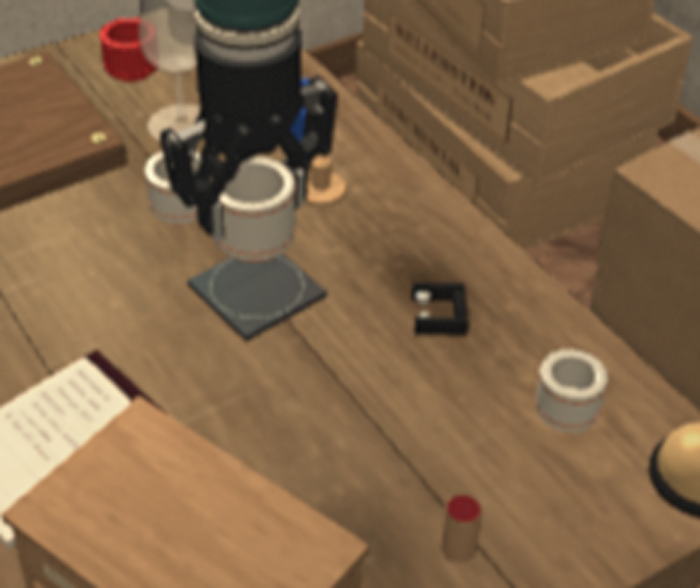

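The jar is held upright over the coaster, with the cork and cutter undisturbed. I lower it.

send_rows:
  commands:
    - [1, 0, 25, 0, 0, 0, 1]
    - [1, 0, 40, 0, 0, 0, 1]
    - [1, 0, 45, 0, 0, 0, 1]
    - [1, 0, 48, 0, 0, 0, 1]
    - [1, 0, 50, 0, 0, 0, 1]
    - [1, 0, 52, 0, 0, 0, 1]
    - [1, 0, 52, 0, 0, 0, 1]

```text
clock: 7.82
eef_pos: [0.4588, 0.0015, 0.0235]
ee_rot: [-0.0, 0.707, 0.707, 0.0]
force: [-0.4, 1.3, 0.6]
finger_gap: 0.745
```

send_rows:
  commands:
    - [0, 0, 0, 0, 0, 0, -1]
    - [0, 0, 0, 0, 0, 0, -1]
    - [0, 0, 0, 0, 0, 0, -1]
    - [0, 0, 0, 0, 0, 0, -1]
    - [0, 0, -30, 0, 0, 0, -1]
    - [0, 0, -70, 0, 0, 0, -1]
    - [0, 0, -120, 0, 0, 0, -1]
    - [0, 0, -120, 0, 0, 0, -1]

```text
clock: 8.82
eef_pos: [0.4607, 0.0017, 0.1457]
ee_rot: [0.002, 0.707, 0.708, 0.002]
force: [0.2, -0.2, 0.5]
finger_gap: 1.002
```

```bash
python3 go.py .4546 .1274 .13
```

```text
clock 8.82 pos [0.4607 0.0017 0.1457] gap 1.002 F [ 0.2 -0.2  0.5]
shift mm [125.7  -6.   15.7] turn [ 0.006 -0.001  0.001] j [-0.52  0.46  0.56  2.28 -0.5   0.51  0.44]
```

send_rows:
  commands:
    - [40, -2, 0, 0, 0, 0, -1]
    - [80, -4, 0, 0, 0, 0, -1]
    - [110, -5, 5, 0, 0, 0, -1]
    - [125, -6, 15, 0.003, 0, 0, -1]
    - [126, -6, 15, 0.003, 0, 0, -1]
    - [126, -6, 15, 0.003, 0, 0, -1]

```text
clock: 9.57
eef_pos: [0.4523, 0.126, 0.1277]
ee_rot: [-0.001, 0.707, 0.707, -0.002]
force: [-0.1, -0.9, -0.4]
finger_gap: 0.999
```

```bash
python3 - <<'E'
from h import *
from workcell import ctrl
from go import go
go(.4546,.1274,.008)
d=ctrl.snapshot("scene");cv2.imwrite("pics/s3.png",cv2.resize(d["frame"][60:300,130:400],None,fx=2.5,fy=2.5,interpolation=cv2.INTER_CUBIC))
W=cloud(d).reshape(-1,3);k=(abs(W[:,0]-.46)<.05)&(abs(W[:,1]-.002)<.05)&(abs(W[:,2]-.066)<.0045);print("large",k.sum(),cv2.minEnclosingCircle((W[k,:2]*1000).astype(np.float32)),np.median(W[k,2]))
E
```

```text
clock 9.57 pos [0.4523 0.126  0.1277] gap 0.999 F [-0.1 -0.9 -0.4]
shift mm [  1.5   2.8 119.7] turn [-0.005  0.001 -0.001] j [-0.77  0.51  0.54  2.27 -0.56  0.5   0.21]
large 242 ((457.8274230957031, 1.6448917388916016), 33.290470123291016) 0.06472830131166607
```

View pics/s3.png

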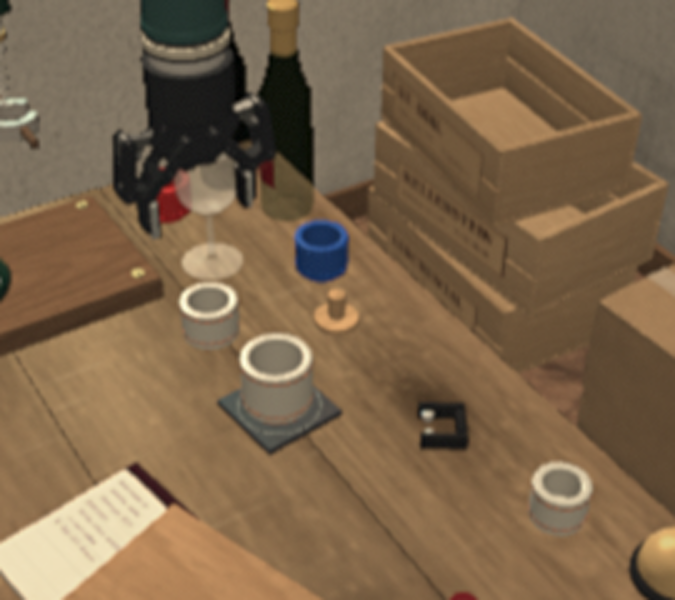

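send_rows:
  commands:
    - [1, 2, 40, 0, 0, 0, -1]
    - [1, 2, 80, 0, 0, 0, -1]
    - [1, 2, 110, 0, 0, 0, -1]
    - [1, 2, 120, 0, 0, 0, -1]
    - [1, 2, 120, 0, 0, 0, -1]
    - [1, 2, 120, 0, 0, 0, -1]

```text
clock: 10.38
eef_pos: [0.4547, 0.1283, 0.009]
ee_rot: [-0.001, 0.707, 0.707, -0.001]
force: [-0.2, -0.3, 0.3]
finger_gap: 0.999
```

```bash
python3 go.py .4546 .1274 .008
```

```text
clock 10.38 pos [0.4547 0.1283 0.009 ] gap 0.999 F [-0.2 -0.3  0.3]
shift mm [-0.9 -0.1  1. ] turn [-0.002 -0.     0.001] j [-0.53  0.71  0.22  2.3  -0.78  0.21  0.4 ]
```

send_rows:
  commands:
    - [0, 0, 1, 0, 0, 0, 1]
    - [0, 0, 1, 0, 0, 0, 1]
    - [0, 0, 1, 0, 0, 0, 1]
    - [0, 0, 1, 0, 0, 0, 1]
    - [0, 0, 1, 0, 0, 0, 1]
    - [0, 0, 1, 0, 0, 0, 1]
    - [0, 0, 1, 0, 0, 0, 1]
    - [0, 0, 1, 0, 0, 0, 1]

```text
clock: 11.38
eef_pos: [0.4547, 0.1289, 0.008]
ee_rot: [-0.001, 0.707, 0.708, -0.0]
force: [-0.8, 0.3, 8.1]
finger_gap: 0.651
```

```bash
python3 - <<'E'
from h import *
from workcell import ctrl
from go import go
go(.4588,.0022,.1)
d=ctrl.snapshot("scene");cv2.imwrite("pics/s4.png",cv2.resize(d["frame"][100:260,150:330],None,fx=3.5,fy=3.5,interpolation=cv2.INTER_CUBIC))
E
```

```text
clock 11.38 pos [0.4547 0.1289 0.008 ] gap 0.651 F [-0.8  0.3  8.1]
shift mm [-126.6    3.7  -92.1] turn [-0.002 -0.001  0.001] j [-0.53  0.71  0.22  2.3  -0.78  0.21  0.4 ]
```

View pics/s4.png

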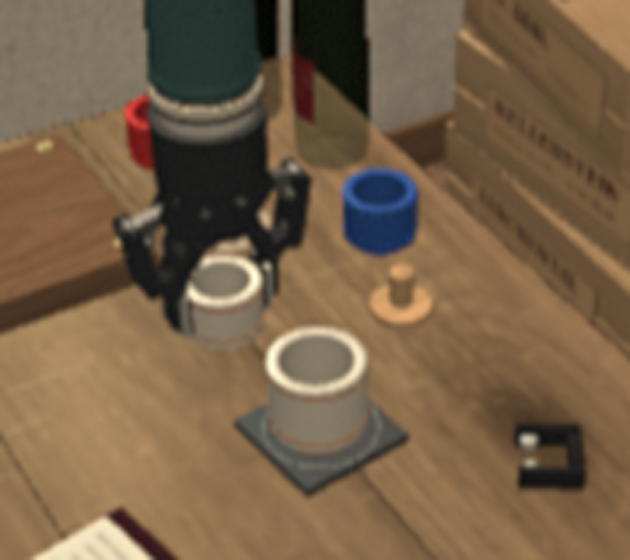

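send_rows:
  commands:
    - [0, 0, -40, 0, 0, 0, 1]
    - [0, 0, -80, 0, 0, 0, 1]
    - [0, 0, -95, 0, 0, 0, 1]
    - [-40, 2, -95, 0, 0, 0, 1]
    - [-80, 4, -95, 0, 0, 0, 1]
    - [-110, 4, -95, 0, 0, 0, 1]
    - [-125, 4, -95, 0, 0, 0, 1]
    - [-125, 4, -95, 0, 0, 0, 1]

```text
clock: 12.42
eef_pos: [0.4582, 0.0031, 0.102]
ee_rot: [-0.002, 0.707, 0.707, -0.001]
force: [-0.9, 0.9, -2.4]
finger_gap: 0.648
```

send_rows:
  commands:
    - [0, 0, 0, 0, 0, 0, 1]
    - [0, 0, 0, 0, 0, 0, 1]
    - [0, 0, 0, 0, 0, 0, 1]

```text
clock: 12.8
eef_pos: [0.4585, 0.0045, 0.1019]
ee_rot: [-0.002, 0.706, 0.708, -0.001]
force: [-1.1, -0.7, -2.2]
finger_gap: 0.655
```

```bash
cat > look.py <<'E'
import sys
from h import *
from workcell import ctrl
def look(name,box,z,c,sc=3.5):
    d=ctrl.snapshot("scene");x0,y0,x1,y1=box
    cv2.imwrite(f"pics/{name}.png",cv2.resize(d["frame"][y0:y1,x0:x1],None,fx=sc,fy=sc,interpolation=cv2.INTER_CUBIC))
    W=cloud(d).reshape(-1,3);f=d["frame"].reshape(-1,3).astype(int)
    k=(abs(W[:,0]-c[0])<.05)&(abs(W[:,1]-c[1])<.05)&(abs(W[:,2]-z)<.005)&(f.max(1)>100)
    if k.sum()>4: print(name,k.sum(),cv2.minEnclosingCircle((W[k,:2]*1000).astype(np.float32)),np.median(W[k,2]))
E
python3 - <<'E'
from look import *
from go import go
go(.4588,.0037,.068);look("s5",(150,100,330,260),.15,(.459,.002))
E
```

```text
clock 12.8 pos [0.4585 0.0045 0.1019] gap 0.655 F [-1.1 -0.7 -2.2]
shift mm [-0.8  0.5 33.9] turn [-0.004 -0.     0.003] j [-0.45  0.54  0.46  2.3  -0.6   0.42  0.52]
s5 6 ((457.5429382324219, -1.490691900253296), 32.95489501953125) 0.1497242271283758
```

View pics/s5.png

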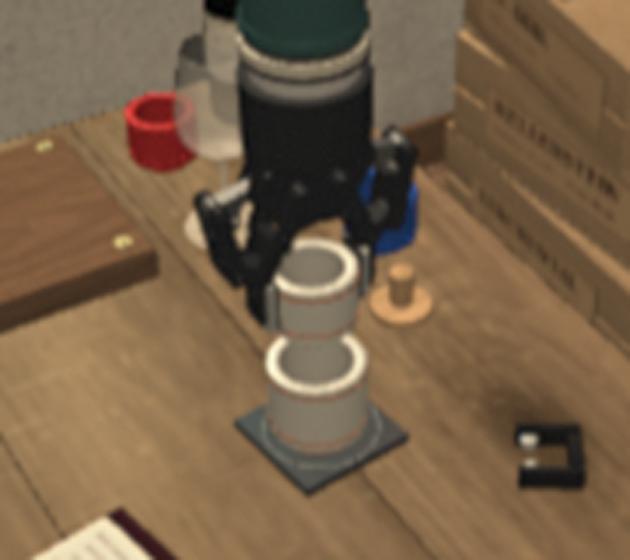

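The medium jar hangs upright and centred over the large one. I lower it slowly to seat it.

send_rows:
  commands:
    - [-1, 0, 10, 0, 0, 0, 1]
    - [-1, 0, 18, 0, 0, 0, 1]
    - [-1, 0, 24, 0, 0, 0, 1]
    - [-1, 0, 28, 0, 0, 0, 1]
    - [-1, 0, 31, 0, 0, 0, 1]
    - [-1, 0, 33, 0, 0, 0, 1]
    - [-1, 0, 34, 0, 0, 0, 1]
    - [-1, 0, 34, 0, 0, 0, 1]

```text
clock: 13.85
eef_pos: [0.4584, 0.0026, 0.0682]
ee_rot: [-0.001, 0.707, 0.707, -0.001]
force: [-1.3, 0.5, -1.8]
finger_gap: 0.649
```

```bash
python3 - <<'E'
from look import *
from go import go
go(.4588,.0037,.068);look("s6",(150,100,330,260),.106,(.459,.002))
E
```

```text
clock 13.85 pos [0.4584 0.0026 0.0682] gap 0.649 F [-1.3  0.5 -1.8]
shift mm [1.1 0.4 0.2] turn [-0.004 -0.     0.001] j [-0.38  0.59  0.37  2.32 -0.67  0.33  0.58]
s6 182 ((463.09063720703125, -3.8686015605926514), 37.13066482543945) 0.1048230812687474
```

View pics/s6.png

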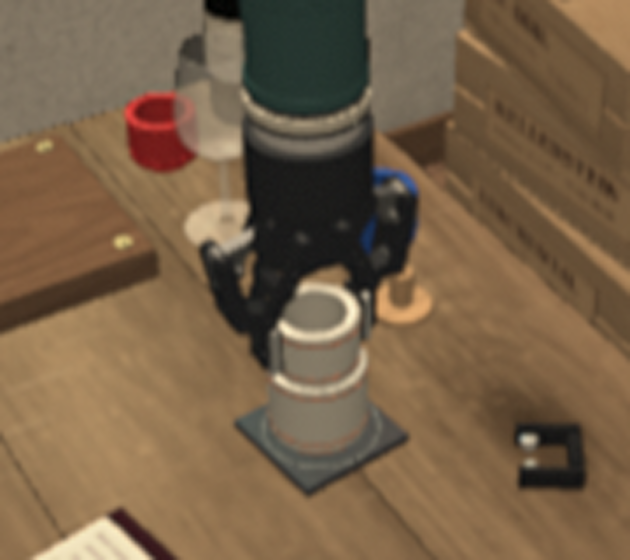

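send_rows:
  commands:
    - [0, 0, 1, 0, 0, 0, 1]
    - [0, 0, 1, 0, 0, 0, 1]
    - [0, 0, 1, 0, 0, 0, -1]
    - [0, 0, 1, 0, 0, 0, -1]
    - [0, 0, 1, 0, 0, 0, -1]
    - [0, 0, 1, 0, 0, 0, -1]
    - [0, 0, -30, 0, 0, 0, -1]
    - [0, 0, -80, 0, 0, 0, -1]

```text
clock: 14.9
eef_pos: [0.4575, 0.0025, 0.1478]
ee_rot: [-0.003, 0.707, 0.707, -0.003]
force: [1.1, 0.0, 0.4]
finger_gap: 1.002
```

```bash
python3 go.py .5913 -.23 .16
```

```text
clock 14.9 pos [0.4575 0.0025 0.1478] gap 1.002 F [1.1 0.  0.4]
shift mm [-232.6  133.5  -13.1] turn [-0.008  0.001  0.001] j [-0.55  0.47  0.59  2.28 -0.51  0.53  0.45]
```

send_rows:
  commands:
    - [0, 0, -13, 0, 0, 0, -1]
    - [-45, 25, -13, 0, 0, 0, -1]
    - [-90, 51, -13, 0, 0, 0, -1]
    - [-135, 77, -13, 0, 0, 0, -1]
    - [-180, 103, -13, 0, 0, 0, -1]
    - [-215, 123, -13, 0, 0, 0, -1]
    - [-233, 133, -13, 0, 0, 0, -1]
    - [-233, 133, -13, 0, 0, 0, -1]

```text
clock: 15.9
eef_pos: [0.5916, -0.231, 0.1598]
ee_rot: [-0.002, 0.707, 0.707, -0.002]
force: [-0.6, 0.3, -0.8]
finger_gap: 0.994
```

send_rows:
  commands:
    - [0, 0, 20, 0, 0, 0, -1]
    - [0, 0, 40, 0, 0, 0, -1]
    - [0, 0, 40, 0, 0, 0, -1]

```text
clock: 16.27
eef_pos: [0.5897, -0.2278, 0.1176]
ee_rot: [-0.004, 0.706, 0.708, -0.002]
force: [0.9, 0.5, -0.4]
finger_gap: 0.995
```

```bash
python3 - <<'E'
from look import *
from go import go
go(.5913,-.23,.008);look("s7",(200,130,440,310),.106,(.459,.002),3)
E
```

```text
clock 16.27 pos [ 0.5897 -0.2278  0.1176] gap 0.995 F [ 0.9  0.5 -0.4]
shift mm [ -2.5   2.6 109.6] turn [-0.009 -0.003  0.003] j [-0.06  0.68  0.53  1.91 -0.52  0.69  0.79]
s7 219 ((457.7354736328125, 0.1264968365430832), 28.945547103881836) 0.1049642436980428
```

View pics/s7.png

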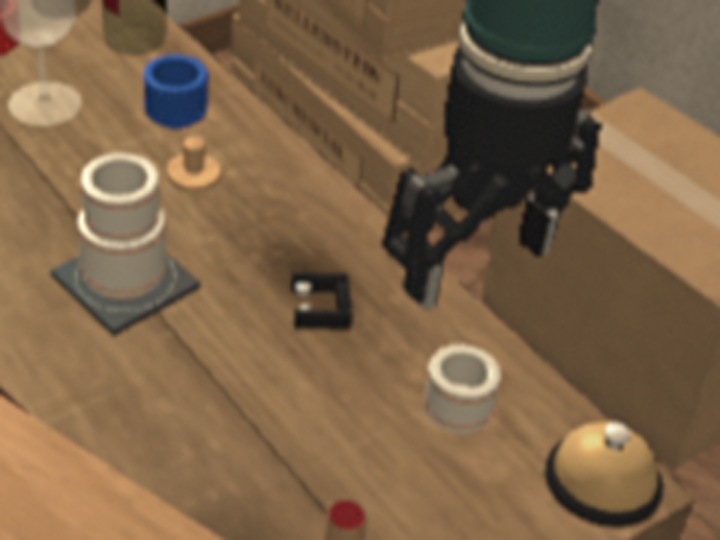

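The medium jar is seated (rim z about .105, with the same −1 mm bias as the large rim). I descend on the small jar.

send_rows:
  commands:
    - [-1, 1, 40, 0, 0, 0, -1]
    - [-1, 1, 80, 0, 0, 0, -1]
    - [-1, 1, 102, 0, 0, 0, -1]
    - [-1, 1, 110, 0, 0, 0, -1]
    - [-1, 1, 110, 0, 0, 0, -1]
    - [-1, 1, 110, 0, 0, 0, -1]

```text
clock: 17.08
eef_pos: [0.5933, -0.2319, 0.0117]
ee_rot: [-0.0, 0.707, 0.707, -0.001]
force: [0.2, 0.8, 0.4]
finger_gap: 1.003
```

```bash
python3 go.py .5913 -.23 .008
```

```text
clock 17.07 pos [ 0.5933 -0.2319  0.0117] gap 1.003 F [0.2 0.8 0.4]
shift mm [ 1.9 -2.   3.7] turn [-0.002  0.001  0.001] j [ 0.03  0.82  0.41  1.94 -0.63  0.51  0.88]
```

send_rows:
  commands:
    - [2, -2, 4, 0, 0, 0, -1]
    - [2, -2, 4, 0, 0, 0, -1]
    - [2, -2, 4, 0, 0, 0, 1]
    - [2, -2, 4, 0, 0, 0, 1]
    - [2, -2, 4, 0, 0, 0, 1]
    - [2, -2, 4, 0, 0, 0, 1]
    - [2, -2, 4, 0, 0, 0, 1]
    - [2, -2, 4, 0, 0, 0, 1]

```text
clock: 18.08
eef_pos: [0.5909, -0.2295, 0.007]
ee_rot: [-0.001, 0.707, 0.707, -0.001]
force: [-1.4, 1.2, 6.2]
finger_gap: 0.552
```

send_rows:
  commands:
    - [0, 0, 0, 0, 0, 0, 1]
    - [0, 0, 0, 0, 0, 0, 1]

```text
clock: 18.32
eef_pos: [0.5909, -0.2295, 0.007]
ee_rot: [-0.001, 0.707, 0.707, -0.001]
force: [0.0, -0.5, 6.0]
finger_gap: 0.551
```

```bash
python3 go.py .458 .002 .14
```

```text
clock 18.32 pos [ 0.5909 -0.2295  0.007 ] gap 0.551 F [ 0.  -0.5  6. ]
shift mm [ 231.6 -133.  -132.7] turn [-0.003  0.     0.001] j [ 0.03  0.83  0.4   1.94 -0.63  0.5   0.88]
```

send_rows:
  commands:
    - [0, 0, -50, 0, 0, 0, 1]
    - [0, 0, -100, 0, 0, 0, 1]
    - [0, 0, -138, 0, 0, 0, 1]
    - [45, -26, -138, 0, 0, 0, 1]
    - [90, -52, -138, 0, 0, 0, 1]
    - [130, -75, -138, 0, 0, 0, 1]
    - [165, -95, -138, 0, 0, 0, 1]
    - [190, -110, -138, 0, 0, 0, 1]

```text
clock: 19.32
eef_pos: [0.4785, -0.0375, 0.1442]
ee_rot: [-0.003, 0.706, 0.708, -0.002]
force: [0.9, -0.7, -1.8]
finger_gap: 0.55
```

```bash
python3 go.py .4582 .0015 .14
```

```text
clock 19.32 pos [ 0.4785 -0.0375  0.1442] gap 0.55 F [ 0.9 -0.7 -1.8]
shift mm [ 39.  -20.2   4.3] turn [-0.007 -0.001  0.003] j [-0.45  0.5   0.59  2.24 -0.53  0.55  0.54]
```

send_rows:
  commands:
    - [20, -12, 0, -0.004, 0, 0, 1]
    - [35, -19, 2, -0.004, 0, 0, 1]
    - [40, -21, 3, -0.004, 0, 0, 1]
    - [40, -21, 3, -0.004, 0, 0, 1]
    - [40, -21, 3, -0.004, 0, 0, 1]

```text
clock: 19.95
eef_pos: [0.4604, -0.0003, 0.1421]
ee_rot: [0.001, 0.707, 0.707, 0.0]
force: [1.1, -0.0, -0.2]
finger_gap: 0.551
```

```bash
python3 - <<'E'
from look import *
from go import go
go(.4582,.0015,.108);look("s8",(150,80,330,260),.18,(.459,.002),3.3)
E
```

```text
clock 19.95 pos [ 4.604e-01 -3.000e-04  1.421e-01] gap 0.551 F [ 1.1 -0.  -0.2]
shift mm [ 1.9 -2.3 34.1] turn [ 0.001  0.001 -0.   ] j [-0.54  0.48  0.59  2.28 -0.54  0.52  0.48]
s8 162 ((459.78564453125, -3.2471566200256348), 29.93265724182129) 0.17809984126032735
```

View pics/s8.png

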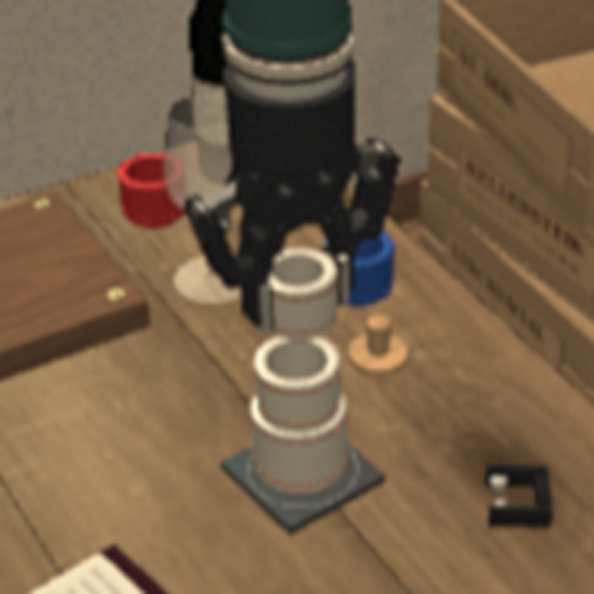

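The small jar sits about 2 px right of the tower axis, agreeing with the measured offset (+2, −2 mm). I correct it and check before seating.

send_rows:
  commands:
    - [2, -2, 6, 0, 0, 0, 1]
    - [2, -2, 12, 0, 0, 0, 1]
    - [2, -2, 18, 0, 0, 0, 1]
    - [2, -2, 18, 0, 0, 0, 1]
    - [2, -2, 18, 0, 0, 0, 1]

```text
clock: 20.62
eef_pos: [0.4577, 0.0025, 0.1239]
ee_rot: [-0.0, 0.707, 0.707, -0.0]
force: [0.3, 0.2, -1.2]
finger_gap: 0.548
```

```bash
python3 - <<'E'
from look import *
from go import go
go(.4582,.0015,.108);look("s9",(190,130,290,250),.18,(.459,.002),5)
E
```

```text
clock 20.62 pos [0.4577 0.0025 0.1239] gap 0.548 F [ 0.3  0.2 -1.2]
shift mm [-1.   0.5 15.9] turn [-0.     0.     0.001] j [-0.51  0.5   0.54  2.3  -0.58  0.47  0.51]
```

View pics/s9.png

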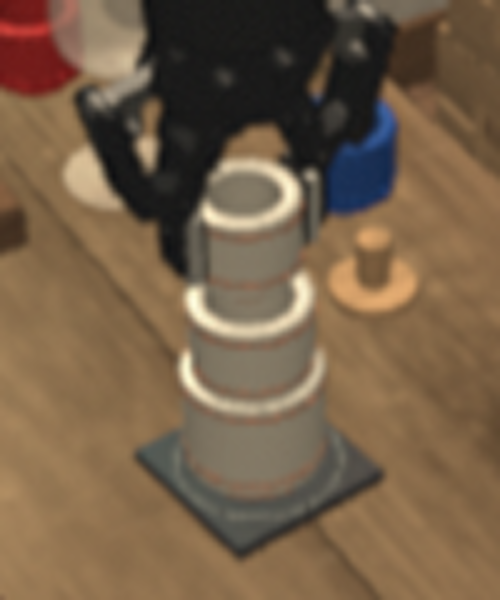

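Aligned (axes at 251, 251 and 253 in the crop). I seat and release.

send_rows:
  commands:
    - [-1, 0, 6, 0, 0, 0, 1]
    - [-1, 0, 10, 0, 0, 0, 1]
    - [-1, 0, 13, 0, 0, 0, 1]
    - [-1, 0, 15, 0, 0, 0, 1]
    - [-1, 0, 17, 0, 0, 0, 1]
    - [-1, 0, 17, 0, 0, 0, 1]
    - [-1, 0, 17, 0, 0, 0, 1]

```text
clock: 21.55
eef_pos: [0.4577, 0.0016, 0.107]
ee_rot: [0.0, 0.707, 0.707, 0.0]
force: [-0.6, -0.1, -1.5]
finger_gap: 0.549
```

```bash
python3 - <<'E'
from look import *
from go import go
go(.4582,.0015,.107);look("s10",(190,130,290,250),.144,(.459,.002),5)
E
```

```text
clock 21.55 pos [0.4577 0.0016 0.107 ] gap 0.549 F [-0.6 -0.1 -1.5]
shift mm [-0.1  0.5 -0. ] turn [0.    0.    0.001] j [-0.47  0.53  0.5   2.31 -0.62  0.43  0.54]
s10 169 ((458.3507080078125, -1.656692624092102), 29.31113052368164) 0.14283627247143138
```

View pics/s10.png

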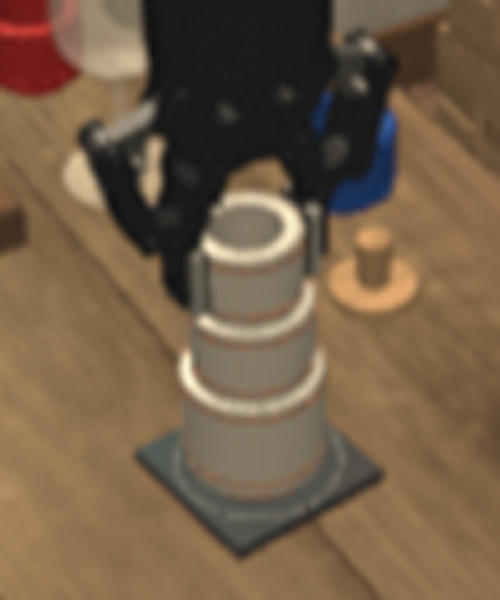

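send_rows:
  commands:
    - [0, 0, 1, 0, 0, 0, 1]
    - [0, 0, 1, 0, 0, 0, 1]
    - [0, 0, 1, 0, 0, 0, -1]
    - [0, 0, 1, 0, 0, 0, -1]
    - [0, 0, 1, 0, 0, 0, -1]
    - [0, 0, 1, 0, 0, 0, -1]
    - [0, 0, -30, 0, 0, 0, -1]
    - [0, 0, -80, 0, 0, 0, -1]

```text
clock: 22.6
eef_pos: [0.4564, 0.0015, 0.1868]
ee_rot: [-0.001, 0.707, 0.707, -0.002]
force: [0.9, 0.1, 0.9]
finger_gap: 0.999
```

```bash
python3 go.py .5678 .0765 .18
```

```text
clock 22.6 pos [0.4564 0.0015 0.1868] gap 0.999 F [0.9 0.1 0.9]
shift mm [ 74.9 111.5   6.3] turn [-0.004  0.001  0.001] j [-0.64  0.4   0.7   2.26 -0.45  0.62  0.39]
```

send_rows:
  commands:
    - [0, 0, -10, 0, 0, 0, -1]
    - [25, 37, -10, 0, 0, 0, -1]
    - [50, 74, -10, 0, 0, 0, -0.2]
    - [70, 105, 0, 0, 0, 0, -0.2]
    - [75, 112, 6, 0, 0, 0, -0.2]
    - [75, 112, 50, 0, 0, 0, -0.2]
    - [75, 112, 90, 0, 0, 0, -0.2]
    - [75, 112, 90, 0, 0, 0, -0.2]

```text
clock: 23.6
eef_pos: [0.5657, 0.0757, 0.0941]
ee_rot: [-0.003, 0.707, 0.707, -0.003]
force: [0.6, 0.7, -0.9]
finger_gap: 0.598
```

send_rows:
  commands:
    - [0, 0, 0, 0, 0, 0, -0.2]
    - [0, 0, 0, 0, 0, 0, -0.2]

```text
clock: 23.85
eef_pos: [0.5706, 0.0765, 0.0986]
ee_rot: [0.001, 0.707, 0.707, 0.001]
force: [0.5, -0.1, 0.4]
finger_gap: 0.6
```

```bash
python3 - <<'E'
from look import *
from go import go
go(.5678,.0765,.018);look("s11",(170,100,350,250),.144,(.459,.002),3.5)
E
```

```text
clock 23.85 pos [0.5706 0.0765 0.0986] gap 0.6 F [ 0.5 -0.1  0.4]
shift mm [ 0.  -3.  80.6] turn [ 0.003 -0.     0.001] j [-0.59  0.66  0.54  2.06 -0.62  0.58  0.39]
s11 194 ((456.6099548339844, -0.7772925496101379), 25.357074737548828) 0.1427448086693301
```

View pics/s11.png

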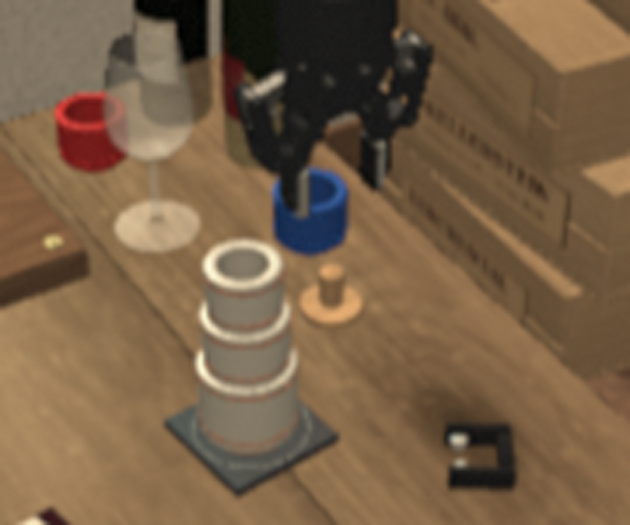

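The tower of three is seated. I descend on the lid's knob.

send_rows:
  commands:
    - [0, -2, 30, 0, 0, 0, -0.2]
    - [0, -2, 60, 0, 0, 0, -0.2]
    - [0, -2, 75, 0, 0, 0, -0.2]
    - [0, -2, 79, 0, 0, 0, -0.2]
    - [0, -2, 79, 0, 0, 0, -0.2]
    - [0, -2, 79, 0, 0, 0, -0.2]

```text
clock: 24.65
eef_pos: [0.5683, 0.0767, 0.0189]
ee_rot: [0.001, 0.707, 0.707, 0.001]
force: [0.8, 0.3, 0.5]
finger_gap: 0.601
```

```bash
python3 - <<'E'
from look import *
from go import go
go(.5678,.0765,.018);look("s12",(210,110,350,230),.144,(.459,.002),4.5)
E
```

```text
clock 24.65 pos [0.5683 0.0767 0.0189] gap 0.601 F [0.8 0.3 0.5]
shift mm [-0.2 -0.5  0.9] turn [ 0.002 -0.     0.001] j [-0.5   0.77  0.41  2.08 -0.72  0.43  0.48]
s12 185 ((457.5727233886719, -1.1050313711166382), 25.223388671875) 0.14290774540044304
```

View pics/s12.png

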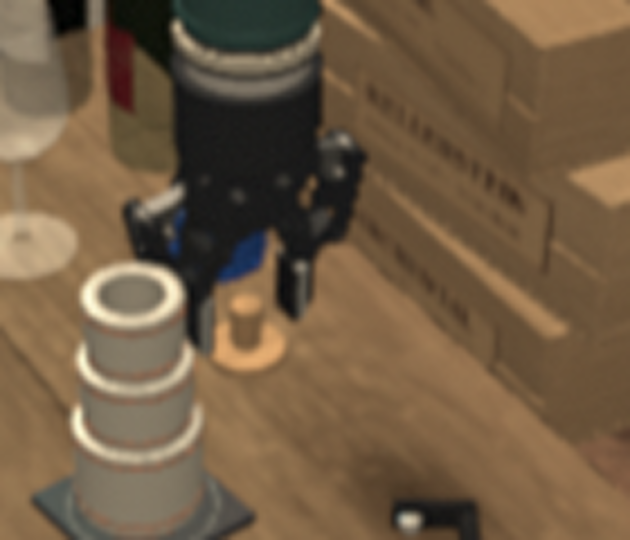

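send_rows:
  commands:
    - [0, 0, 0, 0, 0, 0, 1]
    - [0, 0, 0, 0, 0, 0, 1]
    - [0, 0, 0, 0, 0, 0, 1]
    - [0, 0, 0, 0, 0, 0, 1]
    - [0, 0, 0, 0, 0, 0, 1]
    - [0, 0, 0, 0, 0, 0, 1]
    - [0, 0, 0, 0, 0, 0, 1]
    - [0, 0, 0, 0, 0, 0, 1]
  grip_force: 40

```text
clock: 25.7
eef_pos: [0.5678, 0.0767, 0.0183]
ee_rot: [0.0, 0.707, 0.707, 0.0]
force: [0.2, -0.0, 6.0]
finger_gap: 0.196
```

```bash
python3 go.py .457 .001 .185
```

```text
clock 25.7 pos [0.5678 0.0767 0.0183] gap 0.196 F [ 0.2 -0.   6. ]
shift mm [ -75.6 -110.8 -166.8] turn [ 0.    -0.     0.001] j [-0.5   0.77  0.41  2.08 -0.72  0.43  0.48]
```

send_rows:
  commands:
    - [0, 0, -50, 0, 0, 0, 1]
    - [0, 0, -100, 0, 0, 0, 1]
    - [0, 0, -150, 0, 0, 0, 1]
    - [0, 0, -170, 0, 0, 0, 1]
    - [-20, -30, -170, 0, 0, 0, 1]
    - [-42, -62, -170, 0, 0, 0, 1]
    - [-65, -95, -170, 0, 0, 0, 1]
    - [-76, -111, -170, 0, 0, 0, 1]

```text
clock: 26.7
eef_pos: [0.454, -0.0005, 0.1875]
ee_rot: [-0.001, 0.707, 0.707, -0.001]
force: [0.0, 0.3, -0.4]
finger_gap: 0.19
```

send_rows:
  commands:
    - [0, 0, 0, 0, 0, 0, 1]
    - [0, 0, 0, 0, 0, 0, 1]
    - [0, 0, 0, 0, 0, 0, 1]

```text
clock: 27.08
eef_pos: [0.4583, 0.0014, 0.188]
ee_rot: [0.001, 0.706, 0.708, 0.0]
force: [0.1, 0.2, -0.7]
finger_gap: 0.19
```

```bash
python3 - <<'E'
from look import *
from go import go
go(.457,.001,.156);look("s13",(190,80,290,250),.144,(.459,.002),3.5)
E
```

```text
clock 27.07 pos [0.4583 0.0014 0.188 ] gap 0.19 F [ 0.1  0.2 -0.7]
shift mm [-0.4 -1.4 32. ] turn [0.001 0.    0.003] j [-0.65  0.41  0.71  2.25 -0.46  0.62  0.41]
s13 193 ((458.1742858886719, -0.17586520314216614), 25.30735206604004) 0.14280690191660106
```

View pics/s13.png

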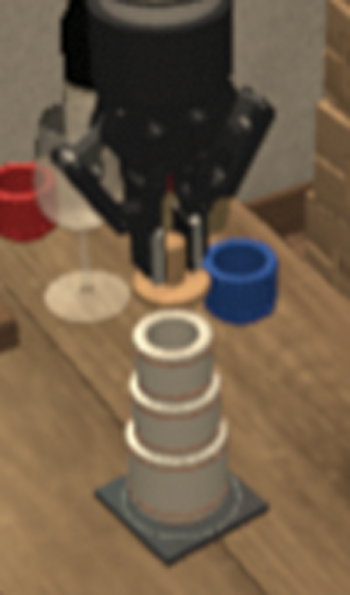

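The lid hangs centred over the small jar (both axes near column 172). I lower it.

send_rows:
  commands:
    - [0, 0, 10, 0, 0, 0, 1]
    - [0, 0, 18, 0, 0, 0, 1]
    - [0, 0, 22, 0, 0, 0, 1]
    - [0, 0, 25, 0, 0, 0, 1]
    - [0, 0, 28, 0, 0, 0, 1]
    - [0, 0, 30, 0, 0, 0, 1]
    - [0, 0, 32, 0, 0, 0, 1]
    - [0, 0, 32, 0, 0, 0, 1]

```text
clock: 28.12
eef_pos: [0.4568, 0.0006, 0.1563]
ee_rot: [-0.0, 0.707, 0.707, 0.0]
force: [-0.0, 0.7, 3.3]
finger_gap: 0.191
```

```bash
python3 - <<'E'
from look import *
from go import go
go(.457,.001,.156);look("s14",(190,110,290,250),.15,(.459,.002),4)
E
```

```text
clock 28.12 pos [0.4568 0.0006 0.1563] gap 0.191 F [-0.   0.7  3.3]
shift mm [0.4 0.2 0.3] turn [ 0.    -0.001  0.001] j [-0.58  0.46  0.64  2.28 -0.53  0.55  0.47]
s14 161 ((456.73529052734375, -1.3043363094329834), 22.819957733154297) 0.15015017372015527
```

View pics/s14.png

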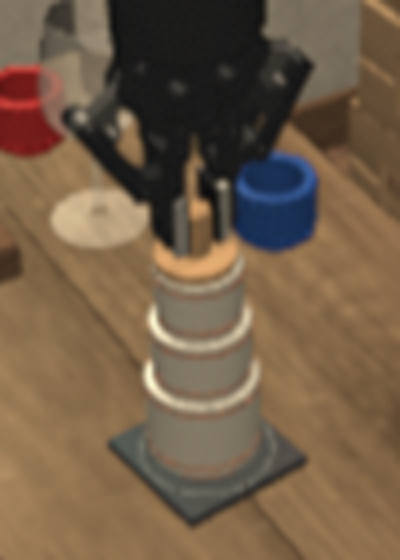

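The lid is seated: disc top z about .150 (expected .151), with 3 N of contact. I release and rise.

send_rows:
  commands:
    - [0, 0, 0, 0, 0, 0, -0.2]
    - [0, 0, 0, 0, 0, 0, -0.2]
    - [0, 0, 0, 0, 0, 0, -0.2]
    - [0, 0, 0, 0, 0, 0, -0.2]
    - [0, 0, -20, 0, 0, 0, -0.2]
    - [0, 0, -60, 0, 0, 0, -0.2]
    - [0, 0, -110, 0, 0, 0, -0.2]
    - [0, 0, -150, 0, 0, 0, -0.2]

```text
clock: 29.18
eef_pos: [0.4567, 0.0004, 0.3075]
ee_rot: [0.0, 0.707, 0.707, 0.0]
force: [0.0, -0.1, 0.3]
finger_gap: 0.605
```

send_rows:
  commands:
    - [-50, 0, 0, 0, 0, 0, -0.2]
    - [-100, 0, 0, 0, 0, 0, -0.2]
    - [-150, 0, 0, 0, 0, 0, -0.2]
    - [-150, 0, 0, 0, 0, 0, -0.2]
    - [-150, 0, 0, 0, 0, 0, -0.2]
    - [-150, 0, 0, 0, 0, 0, -0.2]

```text
clock: 29.92
eef_pos: [0.4569, -0.1478, 0.3056]
ee_rot: [-0.001, 0.706, 0.708, 0.0]
force: [-0.1, -0.1, 0.2]
finger_gap: 0.599
```

```bash
python3 - <<'E'
from look import *
from go import go
go(.457,.001,.3);look("s15",(150,90,430,330),.151,(.457,.001),2.5)
t=dict(np.load("scene0.npz"));d=ctrl.snapshot("scene")
for dd in(t,d):
    W=cloud(dd).reshape(-1,3)
    for n,c,z in(("cork",(.4525,-.285),.044),("cut",(.57,-.098),.015)):
        k=(abs(W[:,0]-c[0])<.05)&(abs(W[:,1]-c[1])<.05)&(abs(W[:,2]-z)<.005);print(n,k.sum(),cv2.minEnclosingCircle((W[k,:2]*1000).astype(np.float32))[0])
W=cloud(d).reshape(-1,3)
for n,z in(("L",.066),("M",.106),("S",.144),("disc",.151),("knob",.178)):
    k=(abs(W[:,0]-.458)<.04)&(abs(W[:,1])<.04)&(abs(W[:,2]-z)<.003);print(n,k.sum(),cv2.minEnclosingCircle((W[k,:2]*1000).astype(np.float32)))
E
```

```text
clock 29.93 pos [ 0.4569 -0.1478  0.3056] gap 0.599 F [-0.1 -0.1  0.2]
shift mm [148.8   0.7   5.8] turn [-0.001 -0.001  0.004] j [-0.52  0.27  0.92  2.09 -0.27  0.91  0.55]
s15 199 ((457.8599548339844, -0.07036770135164261), 24.504243850708008) 0.1503963788480216
cork 126 (452.6246643066406, -285.4386291503906)
cut 212 (571.12841796875, -98.20980834960938)
cork 121 (451.60540771484375, -285.71771240234375)
cut 213 (569.817138671875, -99.1449966430664)
L 108 ((457.87457275390625, -0.4207119345664978), 31.789236068725586)
M 95 ((457.6553955078125, -1.4943181276321411), 28.066343307495117)
S 62 ((456.75323486328125, -2.1591005325317383), 23.644088745117188)
disc 177 ((455.5544738769531, 0.4111595153808594), 23.941184997558594)
knob 41 ((455.832763671875, 0.8396535515785217), 9.801924705505371)
```

View pics/s15.png

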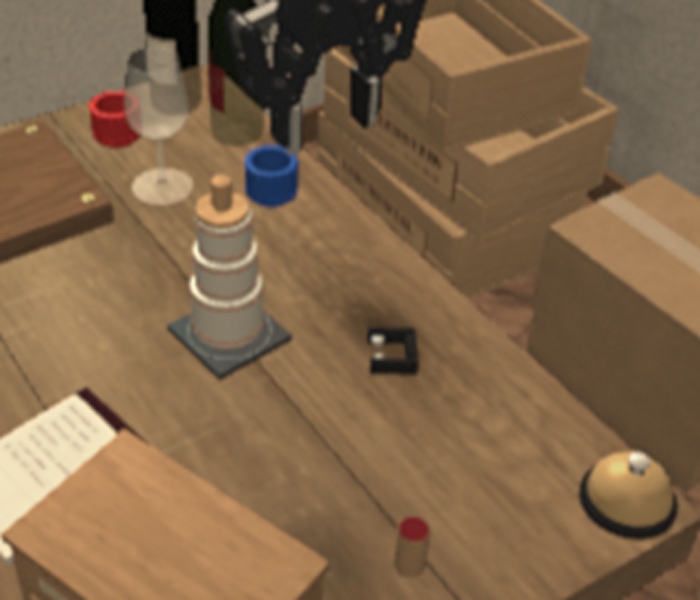

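The tower stands upright and complete, the gripper is clear, and the cork and cutter are within about 1.5 mm of where they started.

```bash
python3 -c "
from workcell import ctrl
print(ctrl.finish_job())"
```

```text
the job is handed in; nothing more can be done
None
```

I built the tower on the slate coaster: large jar, then medium, then small, with the oak lid on top. I handed the job in at about 30 s of the 109 s allowed. No verdict was reported.

- **Large jar:** within about 2 mm of the coaster's centre, against a limit of 13 mm.
- **Upper jars and lid:** the medium and small jars and the lid each sit within about 3 mm sideways of the piece below, against a limit of 8 mm. The rims and the lid disc were at their seated heights to within about 1.5 mm, and the tower looked upright.
- **Bystanders:** the cork and foil cutter measured within about 1.5 mm of where they started. I checked the glass only by eye, and it was standing in place.
- **Robot:** the gripper was clear of everything at the end.

The scene camera read about 1 mm low in height and about 1 mm off in y compared with the top view; this was consistent and within the stated calibration. No check failed. I noticed one misalignment, when the small jar hung about 3 mm off-axis before seating, and corrected it before lowering.

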